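# Clear the craft mat and fetch the square tin over the rack's rail

### The job

Clear the yellow mat for the next job: drop the two wooden offcuts lying on it into the open waste bin, take the square tin from the lower tier of the rack and stand it in the middle of the mat. Lift the tin straight up clear of the rack's front rail before drawing it forward, without knocking the rail, keep it upright all the way and set it down gently. Leave the tweezer rest, the file stand, the other tins and jars and the bowl standing where they are.

Things in the scene. Friction and masses are not known exactly. Their poses are not given: they have to be found in the camera images.
- tin_center (a point): centre (half-way up) of the square tin, the only square-sided one of the three bare aluminium tins on the rack's lower tier: body 52 x 52 mm, 95 mm tall, with a round 38 mm cap on top, 107 mm in all (so its foot is 53.5 mm below this point and the top of the square body 41.5 mm above it); x and y axes square to its flat sides, z up; about 0.2 to 0.4 kg
- rack: fixed two-tier stepped wooden rack, 170 mm deep (x) by 362 mm wide (y), 114 mm tall at the back; origin at the centre of its underside, its front faces its -x. Lower tier: board top 20 mm up, from x = -83 to +3 mm. Upper tier behind it: board top 75 mm up, from x = +4 to +84 mm, with a rod along its front at x = 8 mm, top 101 mm up. End panels 12 mm thick at y = +-175 mm, 60 mm tall beside the lower tier. Nothing is above the tiers
- rail: the lower tier's front retaining rail: two thin steel rods along the whole front at x = -81 mm in the rack's frame; the top of the upper rod stands 55 mm above the worktop, 35 mm above the lower board. This frame is the rack's own (same origin and axes)
- mat: yellow hard silicone mat lying fixed on the worktop, 190 mm (its x) by 300 mm (its y), 4 mm thick; origin at the centre of its underside
- mat_mid (a point): middle of the mat, on its upper face
- bin: fixed grey open-topped waste bin, 160 x 160 mm outside (172 mm over its rim), 110 mm tall, walls 4 mm, floor about 4 mm; origin at the centre of its underside, x and y along its sides
- offcut1_center (a point): centre of a light wooden lath offcut lying on the mat, 84 mm long (its x), 24 mm wide (its y), 22 mm thick; the last 24 mm at its +x end are only 11 mm thick (a half-lap cut away on top); 20 to 45 g
- offcut2_center (a point): centre of a light wooden lath offcut lying on the mat, 62 mm long (its x), 24 mm wide (its y), 22 mm thick; a plain block; 20 to 45 g
- round_tin: round aluminium tin with a slightly wider lid, 55 mm diameter, 100 mm tall, on the rack's lower tier; origin at the centre of its underside, z up
- neck_tin: round aluminium tin, 52 mm diameter, tapering to a narrow neck, 102 mm tall, on the lower tier; origin at the centre of its underside, z up
- jar1: low glass jar with a flat steel lid, 50 mm diameter, 53 mm tall, on the rack's upper tier; origin at the centre of its underside, z up
- jar2: another such jar on the upper tier, same size and origin
- jar3: another such jar on the upper tier, same size and origin
- tweezer_rest: aluminium tweezer rest with steel tweezers lying in it, near the mat's edge by the rack; 30 mm along its x, 125 mm along its y with the tweezers, 26 mm tall; origin at the centre of its underside
- file_stand: black slotted plastic stand, 36 x 70 x 38 mm (x, y, z), with a steel needle file standing upright in it to 128 mm; near the mat's edge by the rack; origin at the centre of its underside
- bowl: white lidded ceramic bowl with a knob, 116 mm diameter, 98 mm tall, to the side of the worktop; origin at the centre of its underside
- square_tin: the same square tin, origin at the centre of its underside
- offcut1: the same offcut, origin at the centre of its underside
- offcut2: the same offcut, origin at the centre of its underside

How it is judged:
By the outcome, as a careful person would: the job done as asked, in the order asked, and still so for the second after the job is handed in, with the robot touching nothing.
It also fails if it takes over 67 s, if anything falls off the work surface, if the arm or the gripper's body presses on something with over 40 N, if the wrist force passes 120 N, or if a joint passes its speed limit or range.

### The arm

A 6-joint arm with a two-finger parallel gripper is mounted at the origin on the work surface. World frame = base frame: x ahead of the robot, y to its left, z up, the work surface at z = 0. Lengths are in m, angles in rad, forces in N, time in s.
With the tool pointing down it reaches from about 0.25 to 0.725 m from the base axis. Payload 9.7 kg.
Tool frame: the origin (TCP) lies at the very end of the fingers, on their centre line; the grasp point (between the pads) lies 19 mm behind it; z points along the fingers, y is the line along which they close (so a half turn about z gives the same grasp; the last joint's range is limited). The gripper opens to 85 mm and grips with 20 to 120 N. Pads are 22 mm wide; open, the fingers measure 114 mm over their backs; the gripper's body (76 mm by 85 mm) begins 54 mm behind the grasp point. The pads swing forward as they close: fully open they stand 13 mm farther back than shut.
Start: joints at [-1.206, 0.087, 0.176, 1.66, 0, 1.571], TCP at [0.196, -0.514, 0.231] pointing down, gripper open.
Joint ranges: [-3.13, 3.13], [-0.85, 1.81], [-1.15, 1.24], [-2.2, 2.28], [-1.44, 1.52], [-3.14, 3.14]. Speed limits (rad/s): [2.22, 2.22, 2.57, 3.14, 3.14, 3.14].

### API

Orientations are given as a unit quaternion [w, x, y, z].
In Python, from rig import readout, cams, sign_off gives the robot as it stands.
- The arm moves only by the tool arm_command, never from a script. Its argument "series" is a list of rows, each a list of 7 numbers: the shift along the world's x, y, z in mm, then the turn, a rotation vector about the world's x, y, z in degrees, then the gripper's target within -1 to 1 (fully open at 1, half-way at 0, shut at -1). In form: [[tx, ty, tz, ax, ay, az, jaw], ...]. A call has 1 to 5 rows; each row is the pose to reach, as a shift and turn from the pose commanded when the call began; what a row does not reach only later rows make up. A row lasts 1/8 s, in which the tool goes at most 62.5 mm and 10.7 degrees, less where a joint would pass 70% of its speed; a pose out of reach is approached as far as the arm can. A call with a gripper value outside its range is refused whole. The fingers move at their own pace and stop on an object; "grip_force" is the grip in N (left out, the last holds). Time passes only in rows, so rows that repeat a pose let the fingers close. It gives the time, the measured TCP pose, the force, the opening and the grip force at its end, in the units of the state.
- readout.sense(): the state, without advancing time (a new reading comes with each control period).
- cams.get_image(name): name is "scene" or "side" or "wrist"; returns the picture (400x640x3 uint8, blue, green, red); there is no depth.
- cams.calibration(name): a dict with "fov_y" (degrees; the focal length in pixels is half the picture's height over the tangent of half this angle, whatever the lens; pixels are square), "cx", "cy" (the principal point, pixels), "distortion" ([k1, k2, p1, p2, k3] as OpenCV has them; the pictures are not rectified), "rvec" (rotation vector, rad) and "tvec" (3), from world to camera coordinates, as OpenCV has them. Camera axes: x right, y down, z forward; pixel columns grow to the right and rows downward; lengths in m; the calibration is good to about 2 mm. A picture is of the moment at which its call begins: read the wrist's pose just before it. calibration takes no time and is no camera call; for the wrist camera it gives the pose at the moment of the call.
- sign_off(): hands the job in; it is judged then, once.
The state is a dict: "clock": time; "joint_pos": joint angles; "qvel": joint speeds; "tau": joint torques, N m; "eef_pos": TCP position; "orientation": TCP orientation; "wrist_force": force on the tool from outside, world axes, zero at the start; "wrist_torque": the same for the moment, N m; "width": finger opening in m; "grip_force": force on a finger pad.
Only numpy, scipy, OpenCV 4.12 (cv2) and the standard library are available. Lean on these libraries where they do the work, as an engineer would, in place of code of your own. Each camera call takes 0.05 s, during which the arm holds its last target. There are 200 camera calls.

## Working session

There is one attempt and no reset: what is moved stays moved. The work goes in short steps, Python scripts to look and compute and a tool call to move; the robot and the scene stay as the last step left them, time stands still between calls to the robot, and variables do not carry over. Pictures are saved under pics/ and viewed, at most 10 in all, crops included, and the job is handed in when it is done.

Besides the shell and the picture viewer there is one more tool, called after "Call:" by a JSON object that holds its "api" and its "payload". arm_command: Moves the arm, as the interface text tells. Its arguments: {"type":"object","properties":{"series":{"type":"array","items":{"type":"array","items":{"type":"number"}}},"grip_force":{"type":"number"}},"required":["series"]}

```bash
mkdir -p pics; cat > h.py <<'E'
import numpy as np, cv2
from rig import readout, cams, sign_off
def K(c):
    f=200/np.tan(np.radians(c['fov_y'])/2); return np.array([[f,0,c['cx']],[0,f,c['cy']],[0,0,1]])
def px2w(c,uv,z):
    n=cv2.undistortPoints(np.array(uv,float).reshape(-1,1,2),K(c),np.array(c['distortion'])).reshape(-1,2)
    R=cv2.Rodrigues(np.array(c['rvec'],float))[0]; t=np.array(c['tvec'],float).ravel()
    o=-R.T@t; d=np.c_[n,np.ones(len(n))]@R
    z=np.broadcast_to(z,len(n)); return o+d*((z-o[2])/d[:,2])[:,None]
def w2px(c,p):
    return cv2.projectPoints(np.array(p,float).reshape(-1,1,3),np.array(c['rvec'],float),np.array(c['tvec'],float),K(c),np.array(c['distortion']))[0].reshape(-1,2)
E
python3 - <<'E'
from h import *
import json
C={}
for n in ['scene','side']:
    im=cams.get_image(n); cv2.imwrite(f'pics/{n}0.png',cv2.resize(im,(800,500),interpolation=cv2.INTER_CUBIC)); cv2.imwrite(f'{n}_raw.png',im)
    c=cams.calibration(n); R=cv2.Rodrigues(np.array(c['rvec'],float))[0]; print(n,c['fov_y'],-R.T@np.ravel(c['tvec']),R[2])
s=readout.sense(); print(s['clock'],s['orientation'],s['width'])
E
```

```text
scene 54.254953773914536 [1.15238754 0.37674912 0.93857424] [-0.5205849  -0.24916925 -0.81664316]
side 51.78576401742727 [0.13367171 0.73320953 0.84549742] [ 0.43125847 -0.5538133  -0.71225484]
0.1 [-5.86433248e-04  9.83411831e-01  1.81385820e-01 -1.06542962e-04] 0.08534359181492908
```

View pics/scene0.png

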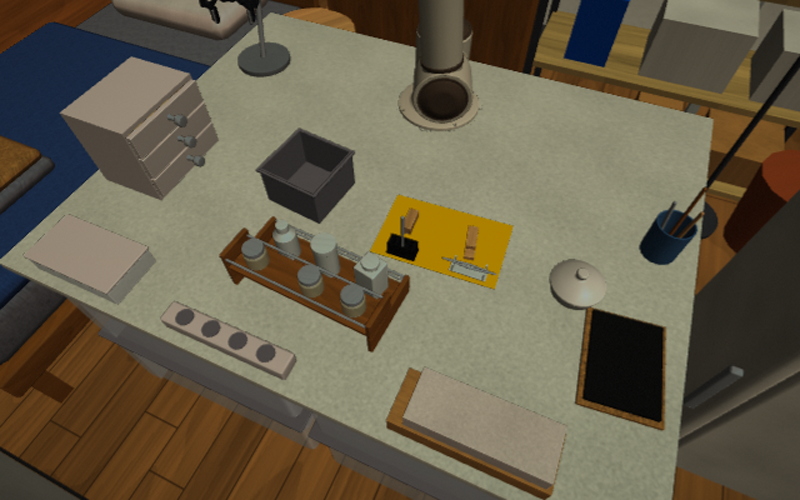

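View pics/side0.png

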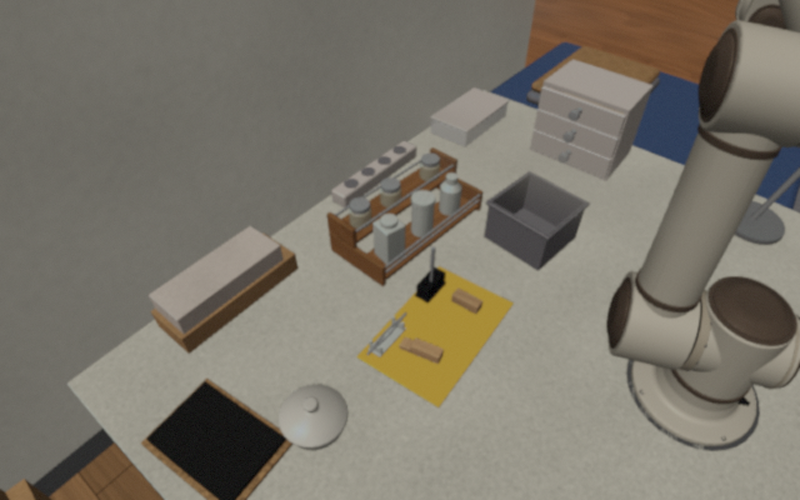

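The scene view shows the mat with corners at (398,195), (513,225), (496,288) and (372,250). Offcut1 is near (471,243), offcut2 near (410,221), the square tin's cap at (372,259) and the bin around (307,172). The side view shows the tin's cap at (388,222), with the offcuts at (422,349) and (466,300). I'll enlarge both.

```bash
python3 - <<'E'
from h import *
a=cv2.imread('scene_raw.png'); b=cv2.imread('side_raw.png')
# crops x4: scene x[205:420] y[90:250] ; side x[255:480] y[110:330]
cv2.imwrite('pics/scA.png',cv2.resize(a[100:250,220:420],None,fx=4,fy=4,interpolation=cv2.INTER_CUBIC))
cv2.imwrite('pics/sdA.png',cv2.resize(b[140:290,255:455],None,fx=4,fy=4,interpolation=cv2.INTER_CUBIC))
cs=cams.calibration('scene');cd=cams.calibration('side')
k=.8
P=lambda c,l,z: print(np.round(px2w(c,np.array(l)*k,z)*1000).tolist())
P(cs,[(398,195),(513,225),(496,288),(372,250)],.004)
P(cd,[(447,268),(512,303),(438,404),(360,353)],.004)
P(cs,[(372,259)],.127);P(cd,[(388,222)],.127)
P(cs,[(302,129),(355,152),(320,190),(257,168)],.11)
P(cd,[(533,175),(588,208),(538,240),(487,207)],.11)
E
```

```text
[[385.0, 38.0, 4.0], [363.0, 333.0, 4.0], [551.0, 348.0, 4.0], [568.0, 51.0, 4.0]]
[[554.0, 40.0, 4.0], [386.0, 37.0, 4.0], [370.0, 329.0, 4.0], [554.0, 334.0, 4.0]]
[[665.0, 104.0, 127.0]]
[[667.0, 109.0, 127.0]]
[[365.0, -238.0, 110.0], [386.0, -76.0, 110.0], [530.0, -94.0, 110.0], [528.0, -266.0, 110.0]]
[[517.0, -260.0, 110.0], [358.0, -228.0, 110.0], [398.0, -60.0, 110.0], [539.0, -85.0, 110.0]]
```

View pics/scA.png

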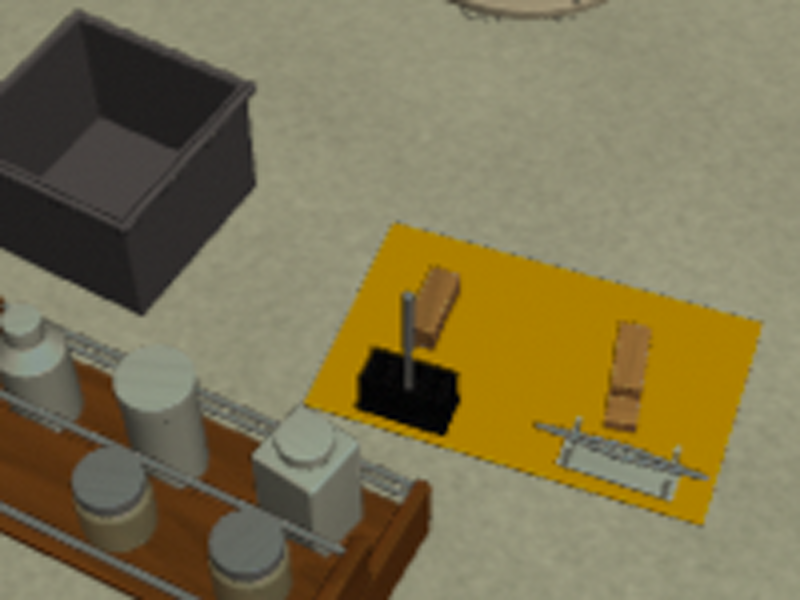

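View pics/sdA.png

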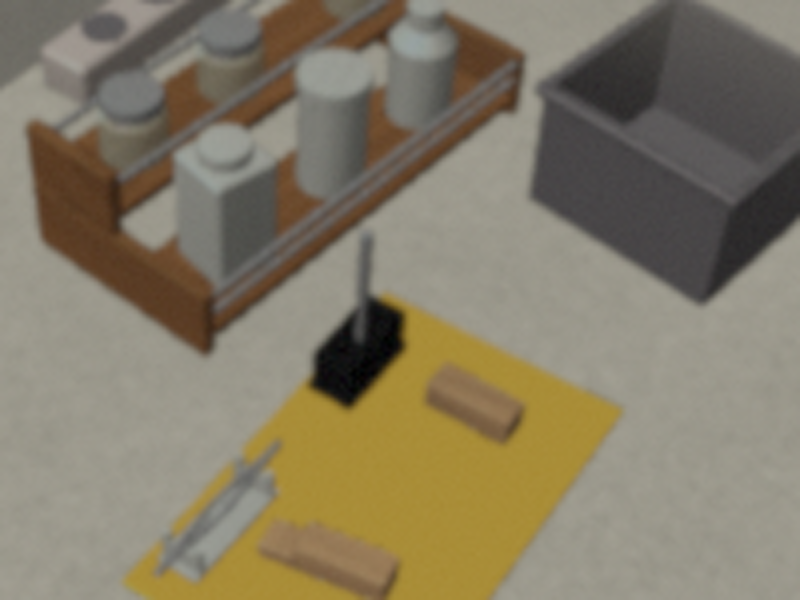

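The crops show offcut2 at about (437,305) in the scene crop and (475,403) in the side crop. Offcut1 is at about (630,355) and (345,560), with its lap end toward the rack. The tin's top body corners are at (254,463), (360,447) and (305,408).

```bash
python3 - <<'E'
from h import *
cs=cams.calibration('scene');cd=cams.calibration('side')
def P(n,c,off,l,z):
    w=px2w(c,(np.array(l)+.5)/4-.5+off,z)*1000; print(n,np.round(w[:,:2]).tolist(),'mean',np.round(w.mean(0)[:2]))
S=(cs,np.array([220,100]));D=(cd,np.array([255,140]))
P('mat s',*S,[(394,222),(762,322),(703,526),(305,405)],.004)
P('mat d',*D,[(390,293),(622,410),(125,580)],.004)
P('o2 s',*S,[(438,266),(461,275),(433,335),(414,330)],.026)
P('o2 d',*D,[(447,366),(523,405),(508,428),(430,390)],.026)
P('o1 s thick',*S,[(619,321),(651,325),(640,388),(611,385)],.026)
P('o1 s lapend',*S,[(605,428),(636,432)],.004)
P('o1 d',*D,[(312,523),(398,563),(388,590)],.026)
P('tin s',*S,[(254,463),(310,495),(360,447),(305,408)],.115)
P('tin d',*D,[(177,155),(228,190),(276,165),(225,128)],.115)
P('tincap s',*S,[(305,438)],.127);P('tincap d',*D,[(226,146)],.127)
P('round s',*S,[(157,378)],.12);P('round d',*D,[(335,75)],.12)
P('jar s',*S,[(248,541),(110,480)],.128);P('jar d',*D,[(131,95),(230,33)],.128)
P('file s',*S,[(408,296)],.128);P('file d',*D,[(368,235)],.128)
P('file base top s',*S,[(373,350),(460,370),(447,410),(360,382)],.038)
P('rack panel top front s',*S,[(425,482)],.06);P('rack d',*D,[(210,290)],.06)
P('rack d far panel',*D,[(520,58)],.06)
P('rod end d',*D,[(215,300),(515,65)],.055)
P('tweez s',*S,[(535,426),(707,478)],.02)
P('tweez d',*D,[(280,445),(162,572)],.02)
s=readout.sense();print(s['eef_pos'])
c=cams.calibration('wrist');R=cv2.Rodrigues(np.array(c['rvec'],float))[0]; print(c['fov_y'],-R.T@np.ravel(c['tvec']),R.round(2).tolist())
E
```

```text
mat s [[382.0, 35.0], [364.0, 332.0], [555.0, 345.0], [573.0, 48.0]] mean [468. 190.]
mat d [[569.0, 45.0], [385.0, 36.0], [553.0, 342.0]] mean [503. 141.]
o2 s [[428.0, 92.0], [429.0, 112.0], [491.0, 115.0], [493.0, 100.0]] mean [460. 105.]
o2 d [[489.0, 93.0], [431.0, 91.0], [428.0, 113.0], [486.0, 118.0]] mean [459. 104.]
o1 s thick [[424.0, 236.0], [418.0, 259.0], [476.0, 270.0], [482.0, 250.0]] mean [450. 254.]
o1 s lapend [[504.0, 256.0], [498.0, 277.0]] mean [501. 267.]
o1 d [[481.0, 250.0], [423.0, 242.0], [417.0, 261.0]] mean [441. 251.]
tin s [[695.0, 77.0], [702.0, 119.0], [657.0, 133.0], [644.0, 88.0]] mean [675. 104.]
tin d [[698.0, 120.0], [649.0, 126.0], [640.0, 87.0], [691.0, 79.0]] mean [669. 103.]
tincap s [[672.0, 102.0]] mean [672. 102.]
tincap d [[669.0, 103.0]] mean [669. 103.]
round s [[664.0, -9.0]] mean [664.  -9.]
round d [[663.0, -9.0]] mean [663.  -9.]
jar s [[754.0, 103.0], [749.0, 6.0]] mean [752.  55.]
jar d [[753.0, 104.0], [745.0, 8.0]] mean [749.  56.]
file s [[541.0, 116.0]] mean [541. 116.]
file d [[545.0, 114.0]] mean [545. 114.]
file base top s [[530.0, 84.0], [521.0, 148.0], [558.0, 153.0], [560.0, 87.0]] mean [542. 118.]
rack panel top front s [[632.0, 168.0]] mean [632. 168.]
rack d [[635.0, 163.0]] mean [635. 163.]
rack d far panel [[609.0, -178.0]] mean [ 609. -178.]
rod end d [[630.0, 164.0], [610.0, -174.0]] mean [620.  -5.]
tweez s [[533.0, 212.0], [527.0, 337.0]] mean [530. 274.]
tweez d [[537.0, 211.0], [532.0, 332.0]] mean [535. 271.]
[ 0.19613822 -0.51363599  0.2306504 ]
69.28263297480953 [ 0.2702376  -0.4864021   0.37324182] [[0.36, -0.93, -0.0], [-0.89, -0.34, 0.31], [-0.29, -0.11, -0.95]]
```

Call:
{"api": "arm_command", "payload": {"series": [[22,51,0,0,0,10.5,1],[44,103,0,0,0,21,1],[66,154,0,0,0,31.5,1],[88,206,0,0,0,42,1],[110,257,0,0,0,52.5,1]], "grip_force": 40}}

```text
clock: 0.72
eef_pos: [0.3064, -0.2551, 0.2311]
orientation: [0.0, 0.8, 0.6, 0.0]
wrist_force: [0.5, -1.7, -0.0]
width: 0.0854
grip_force: 0.0
```

```bash
cat > st.py <<'E'
from h import *
from scipy.spatial.transform import Rotation as Ro
s=readout.sense(); q=s['orientation']; M=Ro.from_quat([q[1],q[2],q[3],q[0]]).as_matrix()
print(round(s['clock'],2),(np.array(s['eef_pos'])*1000).round(1),'yaw',np.degrees(np.arctan2(M[1,0],M[0,0])).round(1),'tilt',M[:,2].round(3),'q',np.degrees(s['joint_pos']).round(0),'w',round(s['width']*1000,1),'F',np.round(s['wrist_force'],1),'g',s['grip_force'])
E
python3 st.py
```

```text
0.72 [ 306.4 -255.1  231.1] yaw 73.7 tilt [ 0.  0. -1.] q [-40. -16.  -9.  97.   0.  67.] w 85.4 F [ 0.5 -1.7 -0. ] g 0.0
```

Call:
{"api": "arm_command", "payload": {"series": [[22,51,0,0,0,10.5,1],[44,103,0,0,0,21,1],[66,154,0,0,0,31.5,1],[88,206,0,0,0,42,1],[110,257,0,0,0,52.5,1]]}}

```text
clock: 1.35
eef_pos: [0.4165, 0.0021, 0.2312]
orientation: [0.0, 0.452, 0.892, 0.0]
wrist_force: [2.0, -0.8, 0.4]
width: 0.0854
grip_force: 0.0
```

Call:
{"api": "arm_command", "payload": {"series": [[9,20,-15,0,0,10.5,1],[18,40,-30,0,0,21,1],[27,60,-45,0,0,31.5,1],[36,80,-60,0,0,42,1],[44,102,-70,0,0,52.5,1]]}}

```text
clock: 1.98
eef_pos: [0.4601, 0.1028, 0.1602]
orientation: [-0.001, 0.011, 1.0, -0.0]
wrist_force: [0.9, 0.3, -0.1]
width: 0.0854
grip_force: 0.0
```

Call:
{"api": "arm_command", "payload": {"series": [[0,0,-5,0,0,4,1],[0,0,-5,0,0,4,1]]}}

```text
clock: 2.22
eef_pos: [0.4598, 0.1023, 0.1556]
orientation: [-0.001, -0.021, 1.0, -0.0]
wrist_force: [0.1, -0.7, -0.0]
width: 0.0854
grip_force: 0.0
```

```bash
python3 st.py; python3 - <<'E'
from h import *
c=cams.calibration('wrist'); im=cams.get_image('wrist')
for p in [(460,104,26),(489,106,26),(431,103,26)]:
    u=w2px(c,np.array(p)/1000)[0]; cv2.circle(im,tuple(int(x) for x in u),3,(255,0,0),-1)
cv2.imwrite('pics/w1.png',im)
E
```

```text
2.23 [459.8 102.3 155.6] yaw -177.6 tilt [-0.001 -0.    -1.   ] q [ 13.  -7. -10.  87.  -0.  10.] w 85.4 F [ 0.1 -0.7 -0. ] g 0.0
```

View pics/w1.png

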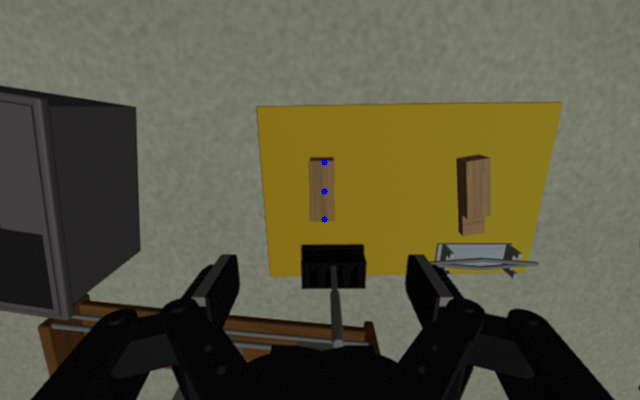

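The wrist view shows offcut2 centred at (322,189), about 2 mm from the marked estimate, and offcut1 at (473,193). I can descend from here.

Call:
{"api": "arm_command", "payload": {"series": [[0,0,-45,0,0,0,1],[0,0,-90,0,0,0,1],[0,0,-125,0,0,0,1],[0,0,-147,0,0,0,1],[0,0,-147,0,0,0,-1]]}}

```text
clock: 2.9
eef_pos: [0.4591, 0.1017, 0.0082]
orientation: [-0.001, -0.02, 1.0, -0.0]
wrist_force: [0.3, 0.9, 1.1]
width: 0.0699
grip_force: 0.0
```

Call:
{"api": "arm_command", "payload": {"series": [[0,0,0,0,0,0,-1],[0,0,0,0,0,0,-1],[0,0,0,0,0,0,-1],[0,0,0,0,0,0,-1]]}}

```text
clock: 3.4
eef_pos: [0.4611, 0.1024, 0.0106]
orientation: [0.001, -0.021, 1.0, 0.0]
wrist_force: [-0.9, -0.5, 5.9]
width: 0.0227
grip_force: 40.8
```

Call:
{"api": "arm_command", "payload": {"series": [[0,0,50,0,0,0,-1],[0,0,105,0,0,0,-1],[-1,-50,145,0,0,0,-1],[-3,-110,155,0,0,0,-1],[-5,-170,155,0,0,0,-1]]}}

```text
clock: 4.03
eef_pos: [0.4557, -0.0694, 0.1662]
orientation: [0.002, -0.021, 1.0, -0.0]
wrist_force: [1.3, -1.1, -0.7]
width: 0.0231
grip_force: 40.0
```

Call:
{"api": "arm_command", "payload": {"series": [[-2,-50,0,0,0,0,-1],[-4,-95,0,0,0,0,-1],[-4,-95,-40,0,0,0,-1],[-4,-95,-90,0,0,0,-1],[-4,-95,-95,0,0,0,-1]]}}

```text
clock: 4.65
eef_pos: [0.4492, -0.1622, 0.0667]
orientation: [-0.002, -0.021, 1.0, 0.001]
wrist_force: [-0.2, 0.8, -0.0]
width: 0.0226
grip_force: 40.0
```

Call:
{"api": "arm_command", "payload": {"series": [[0,0,0,0,0,0,0.1],[0,0,0,0,0,0,0.1],[0,0,0,0,0,0,0.1],[0,0,45,0,0,0,0.1],[0,0,95,0,0,0,0.1]]}}

```text
clock: 5.28
eef_pos: [0.4509, -0.1626, 0.1658]
orientation: [-0.0, -0.021, 1.0, 0.0]
wrist_force: [0.8, -0.9, 1.1]
width: 0.047
grip_force: 0.0
```

```bash
python3 st.py
```

```text
5.28 [ 450.9 -162.6  165.8] yaw -177.6 tilt [-0.  0. -1.] q [-20.  -5.  -8.  88.  -0. -22.] w 47.0 F [ 0.8 -0.9  1.1] g 0.0
```

Call:
{"api": "arm_command", "payload": {"series": [[1,58,0,0,0,2,0.5],[1,118,0,0,0,4,1],[2,178,0,0,0,6,1],[2,238,0,0,0,8,1],[3,298,0,0,0,8.5,1]]}}

```text
clock: 5.9
eef_pos: [0.4542, 0.1373, 0.1654]
orientation: [0.001, -0.095, 0.995, 0.0]
wrist_force: [1.5, -0.5, 0.4]
width: 0.0854
grip_force: 0.0
```

Call:
{"api": "arm_command", "payload": {"series": [[0,60,0,0,0,0,1],[0,119,0,0,0,0,1],[0,119,0,0,0,0,1]]}}

```text
clock: 6.28
eef_pos: [0.4537, 0.2577, 0.1645]
orientation: [0.0, -0.097, 0.995, 0.0]
wrist_force: [-0.4, -0.9, -0.5]
width: 0.0854
grip_force: 0.0
```

```bash
python3 st.py; python3 - <<'E'
from h import *
c=cams.calibration('wrist'); im=cams.get_image('wrist')
for p in [(421,249,26),(454,255,26),(479,260,26)]:
    u=w2px(c,np.array(p)/1000)[0]; cv2.circle(im,tuple(int(x) for x in u),3,(255,0,0),-1)
cv2.imwrite('pics/w2.png',im)
E
```

```text
6.28 [453.7 257.7 164.5] yaw -168.8 tilt [ 0.     0.001 -1.   ] q [30.  0. -2. 87.  0. 18.] w 85.4 F [-0.4 -0.9 -0.5] g 0.0
```

View pics/w2.png

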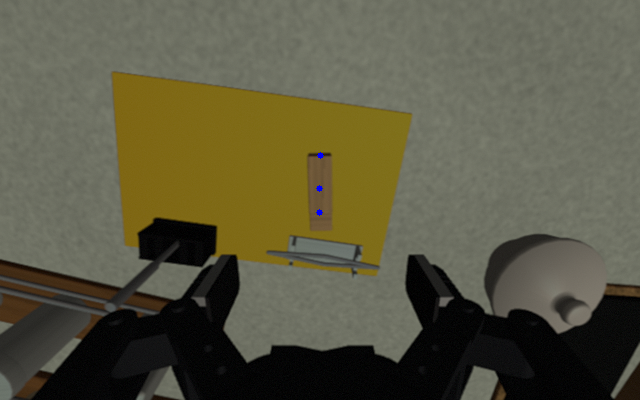

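The marks sit on offcut1 and line up with it. The mat corners are at (112,72), (411,114), (380,275) and (124,245). I'll descend.

Call:
{"api": "arm_command", "payload": {"series": [[0,-2,-50,0,0,0,1],[0,-2,-100,0,0,0,1],[0,-2,-135,0,0,0,1],[0,-2,-156,0,0,0,1],[0,-2,-156,0,0,0,-1]]}}

```text
clock: 6.95
eef_pos: [0.4536, 0.2505, 0.0074]
orientation: [-0.001, -0.094, 0.996, -0.001]
wrist_force: [-0.2, -0.8, 0.3]
width: 0.0697
grip_force: 0.0
```

Call:
{"api": "arm_command", "payload": {"series": [[0,0,0,0,0,0,-1],[0,0,0,0,0,0,-1],[0,0,0,0,0,0,-1],[0,0,0,0,0,0,-1]]}}

```text
clock: 7.45
eef_pos: [0.455, 0.2525, 0.0097]
orientation: [0.001, -0.095, 0.995, 0.0]
wrist_force: [0.2, -1.1, 5.9]
width: 0.0232
grip_force: 40.9
```

```bash
python3 st.py
```

```text
7.45 [455.  252.5   9.7] yaw -169.1 tilt [ 0.002  0.001 -1.   ] q [ 29.   3. -17.  70.  -0.  18.] w 23.2 F [ 0.2 -1.1  5.9] g 40.935620069503784
```

Call:
{"api": "arm_command", "payload": {"series": [[0,0,50,0,0,0,-1],[0,0,105,0,0,0,-1],[-1,-50,145,0,0,-5,-1],[-3,-110,155,0,0,-10,-1],[-5,-170,155,0,0,-18,-1]]}}

```text
clock: 8.07
eef_pos: [0.4496, 0.0809, 0.1651]
orientation: [0.002, 0.063, 0.998, 0.0]
wrist_force: [0.8, -0.5, -0.6]
width: 0.0232
grip_force: 40.2
```

Call:
{"api": "arm_command", "payload": {"series": [[-1,-60,0,0,0,0,-1],[-2,-120,0,0,0,0,-1],[-3,-180,0,0,0,0,-1],[-5,-235,0,0,0,0,-1],[-5,-246,0,0,0,0,-1]]}}

```text
clock: 8.7
eef_pos: [0.4438, -0.1665, 0.1636]
orientation: [0.0, 0.064, 0.998, -0.0]
wrist_force: [-0.2, 0.5, 0.1]
width: 0.0234
grip_force: 40.1
```

Call:
{"api": "arm_command", "payload": {"series": [[0,0,-45,0,0,0,-1],[0,0,-90,0,0,0,-1],[0,0,-90,0,0,0,0.1],[0,0,-90,0,0,0,0.1],[0,0,-90,0,0,0,0.1]]}}

```text
clock: 9.32
eef_pos: [0.4454, -0.164, 0.0756]
orientation: [0.002, 0.062, 0.998, -0.0]
wrist_force: [0.5, -0.1, -1.0]
width: 0.047
grip_force: 0.0
```

Call:
{"api": "arm_command", "payload": {"series": [[0,0,50,0,0,0,0.1],[0,0,105,0,0,0,0.1],[0,0,160,0,0,0,1]]}}

```text
clock: 9.7
eef_pos: [0.4443, -0.1637, 0.2367]
orientation: [0.001, 0.062, 0.998, -0.0]
wrist_force: [0.5, -1.1, -0.7]
width: 0.0633
grip_force: 0.0
```

```bash
python3 st.py; python3 - <<'E'
from h import *
c=cams.calibration('side'); im=cams.get_image('side'); cv2.imwrite('side1.png',im)
w=cams.get_image('wrist'); cv2.imwrite('pics/b1.png',np.hstack([cv2.resize(im[110:310,260:480],None,fx=2,fy=2),cv2.resize(w,None,fx=.5625,fy=.5625)[:400] if 0 else cv2.copyMakeBorder(cv2.resize(w,(352,220)),0,180,0,0,cv2.BORDER_CONSTANT)]))
E
```

```text
9.7 [ 444.3 -163.7  236.7] yaw 172.9 tilt [ 0.002 -0.001 -1.   ] q [-20.  -5.   0.  96.  -0. -13.] w 63.3 F [ 0.5 -1.1 -0.7] g 0.0
```

View pics/b1.png

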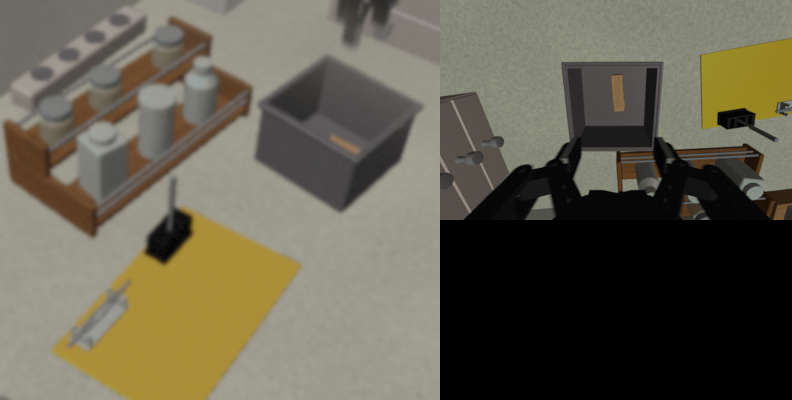

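The mat is clear apart from the fixtures. A lath shows in the bin at (617,93) in the wrist inset, and the other is presumably under it. Next I go above the tin.

Call:
{"api": "arm_command", "payload": {"series": [[40,48,5,0,0,-1,1],[80,96,5,0,0,-2,1],[120,144,5,0,0,-3,1],[160,192,5,0,0,-4,1],[200,240,5,0,0,-4,1]]}}

```text
clock: 10.42
eef_pos: [0.6454, 0.0781, 0.2394]
orientation: [0.001, 0.097, 0.995, 0.0]
wrist_force: [2.0, -0.8, 0.2]
width: 0.0853
grip_force: 0.0
```

Call:
{"api": "arm_command", "payload": {"series": [[25,27,0,0,0,0,1],[25,27,0,0,0,0,1],[25,27,0,0,0,0,1]]}}

```text
clock: 10.8
eef_pos: [0.669, 0.103, 0.2387]
orientation: [0.0, 0.097, 0.995, -0.0]
wrist_force: [0.2, 0.3, 0.1]
width: 0.0855
grip_force: 0.0
```

```bash
python3 st.py; python3 - <<'E'
from h import *
c=cams.calibration('wrist'); im=cams.get_image('wrist'); cv2.imwrite('w3.png',im)
u=w2px(c,[(.670,.103,.115)])[0]; print(u)
x0=int(np.clip(u[0]-100,0,440)); y0=int(np.clip(u[1]-75,0,250)); print(x0,y0)
cv2.imwrite('pics/w3.png',cv2.resize(im[y0:y0+150,x0:x0+200],None,fx=4,fy=4,interpolation=cv2.INTER_CUBIC))
E
```

```text
10.8 [669.  103.  238.7] yaw 168.9 tilt [ 0. -0. -1.] q [  9.  24.  34. 100.  -0.  20.] w 85.5 F [0.2 0.3 0.1] g 0.0
[322.5172847  193.88431166]
222 118
```

View pics/w3.png

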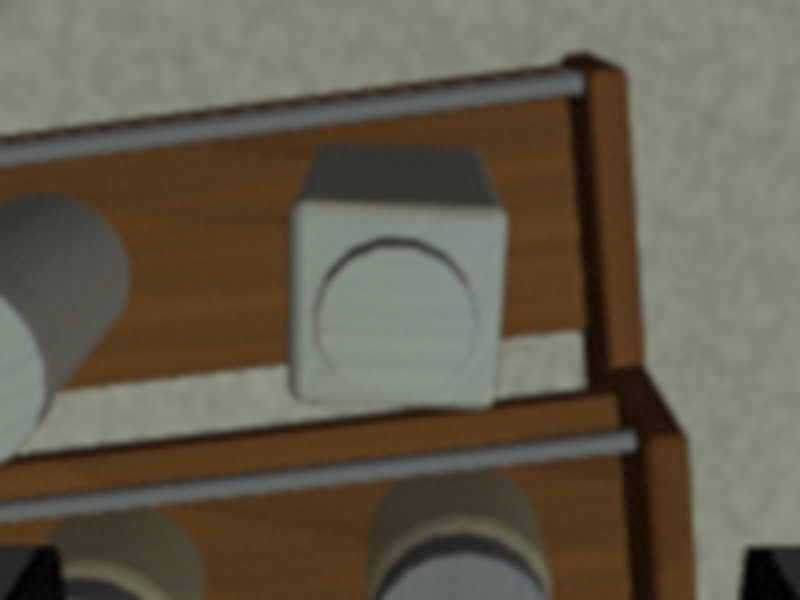

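The tin's square top has corners at about (296,203), (506,210), (495,407) and (294,401). The end panel's inner top edge is at x≈590 and the upper rod runs clear behind the tin.

```bash
python3 - <<'E'
from h import *
c=cams.calibration('wrist')
f=lambda l,z,o=(222,118): px2w(c,(np.array(l)+.5)/4-.5+np.array(o),z)*1000
t=f([(296,203),(506,210),(495,407),(294,401)],.115); print(t.round(1)[:,:2].tolist(),t.mean(0))
d1=t[3]-t[0];d2=t[2]-t[1];e1=t[1]-t[0];e2=t[2]-t[3]
print([np.degrees(np.arctan2(d[1],d[0])).round(1) for d in(d1,d2)],[np.degrees(np.arctan2(-d[0],d[1])).round(1) for d in(e1,e2)])
print('panel inner',f([(585,93),(597,385)],.06).round(1).tolist())
print('rail',f([(0,150),(580,82)],.055).round(1).tolist())
print('rod',f([(300,480),(520,455)],.101).round(1).tolist())
E
```

```text
[[640.8, 82.7], [651.9, 130.5], [700.1, 119.6], [689.0, 71.3]] [670.44101271 101.04045786 115.        ]
[np.float64(-13.3), np.float64(-12.7)] [np.float64(-13.1), np.float64(-13.0)]
panel inner [[636.2, 160.0, 60.0], [721.3, 151.0, 60.0]]
rail [[620.5, -3.8, 55.0], [633.6, 159.7, 55.0]]
rod [[716.3, 65.5, 101.0], [720.5, 124.0, 101.0]]
```

Call:
{"api": "arm_command", "payload": {"series": [[1.5,-2,-50,0,0,-2,1],[1.5,-2,-100,0,0,-2,1],[1.5,-2,-140,0,0,-2,1],[1.5,-2,-160,0,0,-2,1],[1.5,-2,-169,0,0,-2,1]], "grip_force": 55}}

```text
clock: 11.48
eef_pos: [0.6698, 0.1, 0.069]
orientation: [-0.0, 0.115, 0.993, -0.0]
wrist_force: [0.4, 0.3, -0.1]
width: 0.0852
grip_force: 0.0
```

Call:
{"api": "arm_command", "payload": {"series": [[0,0,0,0,0,0,1],[0,0,0,0,0,0,-0.2],[0,0,0,0,0,0,-0.5],[0,0,0,0,0,0,-1],[0,0,0,0,0,0,-1]]}}

```text
clock: 12.1
eef_pos: [0.6713, 0.1011, 0.0707]
orientation: [0.001, 0.114, 0.993, 0.0]
wrist_force: [-0.4, -1.7, 5.5]
width: 0.051
grip_force: 58.5
```

```bash
python3 st.py
```

```text
12.1 [671.3 101.1  70.7] yaw 166.9 tilt [ 0.002  0.    -1.   ] q [ 9. 22. 13. 81. -0. 22.] w 51.0 F [-0.4 -1.7  5.5] g 58.52812349796295
```

Call:
{"api": "arm_command", "payload": {"series": [[0,0,8,0,0,0,-1],[0,0,25,0,0,0,-1],[0,0,50,0,0,0,-1],[0,0,80,0,0,0,-1],[0,0,110,0,0,0,-1]]}}

```text
clock: 12.72
eef_pos: [0.6705, 0.1012, 0.1812]
orientation: [0.0, 0.114, 0.993, 0.0]
wrist_force: [0.2, -0.2, -3.1]
width: 0.0513
grip_force: 57.7
```

Call:
{"api": "arm_command", "payload": {"series": [[0,0,25,0,0,0,-1],[0,0,40,0,0,0,-1],[0,0,45,0,0,0,-1],[0,0,45,0,0,0,-1]]}}

```text
clock: 13.22
eef_pos: [0.6707, 0.1012, 0.2245]
orientation: [0.0, 0.114, 0.993, 0.0]
wrist_force: [-1.0, -0.5, -2.8]
width: 0.0516
grip_force: 57.7
```

```bash
python3 st.py; python3 - <<'E'
from h import *
im=cams.get_image('side'); cs=cams.calibration('scene'); sc=cams.get_image('scene')
cv2.imwrite('pics/l1.png',np.hstack([cv2.resize(im[110:310,260:460],None,fx=2,fy=2),cv2.resize(sc[90:290,220:420],None,fx=2,fy=2)]))
E
```

```text
13.22 [670.7 101.2 224.5] yaw 166.9 tilt [ 0.  0. -1.] q [ 9. 24. 32. 98. -0. 22.] w 51.6 F [-1.  -0.5 -2.8] g 57.724226117134094
```

View pics/l1.png

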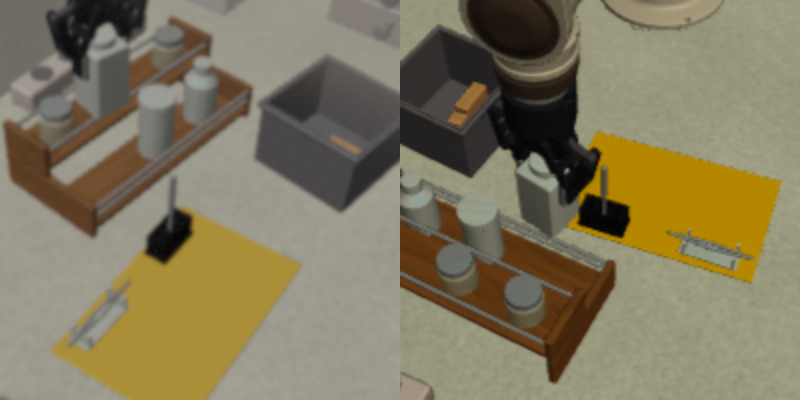

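Both offcuts are in the bin, stacked at about (468,103) in the right panel. The tin hangs upright, clear of the rail.

Call:
{"api": "arm_command", "payload": {"series": [[-25,8,0,0,0,0,-1],[-65,25,0,0,0,0,-1],[-110,48,0,0,0,0,-1],[-155,68,0,0,0,0,-1],[-185,81,0,0,0,0,-1]]}}

```text
clock: 13.95
eef_pos: [0.4835, 0.1826, 0.2238]
orientation: [-0.0, 0.114, 0.994, -0.0]
wrist_force: [-0.0, -0.0, -1.9]
width: 0.0514
grip_force: 58.0
```

Call:
{"api": "arm_command", "payload": {"series": [[-13,6,0,0,0,0,-1],[-17,7.5,-20,0,0,0,-1],[-17,7.5,-50,0,0,0,-1],[-17,7.5,-85,0,0,0,-1],[-17,7.5,-115,0,0,0,-1]]}}

```text
clock: 14.58
eef_pos: [0.4688, 0.1892, 0.1074]
orientation: [-0.0, 0.114, 0.993, -0.0]
wrist_force: [-0.0, 0.3, -1.6]
width: 0.0513
grip_force: 58.0
```

Call:
{"api": "arm_command", "payload": {"series": [[0,0,-18,0,0,0,-1],[0,0,-30,0,0,0,-1],[0,0,-36,0,0,0,-1],[0,0,-40,0,0,0,-1],[0,0,-40,0,0,0,-1]]}}

```text
clock: 15.2
eef_pos: [0.4689, 0.1897, 0.0696]
orientation: [0.0, 0.114, 0.993, 0.0]
wrist_force: [0.1, -0.2, -2.5]
width: 0.0516
grip_force: 58.0
```

```bash
python3 st.py
```

```text
15.2 [468.9 189.7  69.6] yaw 166.9 tilt [ 0.001  0.    -1.   ] q [ 22.  -1. -14.  77.   0.  35.] w 51.6 F [ 0.1 -0.2 -2.5] g 57.96617567539215
```

Foot about 15 mm above the mat; lowering slowly.

Call:
{"api": "arm_command", "payload": {"series": [[0,0,-4,0,0,0,-1],[0,0,-8,0,0,0,-1],[0,0,-10,0,0,0,-1],[0,0,-12,0,0,0,-1],[0,0,-12,0,0,0,-1]]}}

```text
clock: 15.82
eef_pos: [0.4686, 0.1896, 0.0571]
orientation: [-0.0, 0.114, 0.993, -0.0]
wrist_force: [-0.2, 0.4, -2.9]
width: 0.0515
grip_force: 58.0
```

Call:
{"api": "arm_command", "payload": {"series": [[0,0,-1,0,0,0,-1],[0,0,-2,0,0,0,-1],[0,0,-2,0,0,0,-1]]}}

```text
clock: 16.2
eef_pos: [0.4686, 0.1896, 0.0552]
orientation: [-0.0, 0.114, 0.993, -0.0]
wrist_force: [-0.0, -0.2, -1.9]
width: 0.0516
grip_force: 58.0
```

Call:
{"api": "arm_command", "payload": {"series": [[0,0,-0.5,0,0,0,-1],[0,0,-1,0,0,0,-1],[0,0,-1,0,0,0,-1]]}}

```text
clock: 16.58
eef_pos: [0.4687, 0.1896, 0.0546]
orientation: [0.0, 0.114, 0.993, 0.0]
wrist_force: [-2.1, -1.2, 2.1]
width: 0.0516
grip_force: 58.3
```

Contact: the force has risen by about 4 N. I'll release gently and retreat straight up.

Call:
{"api": "arm_command", "payload": {"series": [[0,0,0,0,0,0,0.4],[0,0,0,0,0,0,0.7],[0,0,0,0,0,0,1],[0,0,0,0,0,0,1],[0,0,0,0,0,0,1]]}}

```text
clock: 17.2
eef_pos: [0.4686, 0.1896, 0.0543]
orientation: [-0.0, 0.114, 0.993, 0.0]
wrist_force: [-0.6, -0.5, -0.7]
width: 0.0856
grip_force: 0.0
```

Call:
{"api": "arm_command", "payload": {"series": [[0,0,20,0,0,0,1],[0,0,60,0,0,0,1],[0,0,110,0,0,0,1],[0,0,160,0,0,0,1],[-50,-40,170,0,0,0,1]]}}

```text
clock: 17.82
eef_pos: [0.423, 0.1523, 0.2263]
orientation: [0.001, 0.113, 0.994, 0.001]
wrist_force: [-1.5, -0.5, 0.2]
width: 0.0856
grip_force: 0.0
```

Call:
{"api": "arm_command", "payload": {"series": [[-40,-40,0,0,0,0,1],[-70,-90,0,0,0,0,1],[-90,-140,0,0,0,0,1],[-90,-140,0,0,0,0,1]]}}

```text
clock: 18.32
eef_pos: [0.3295, 0.0087, 0.2246]
orientation: [0.001, 0.117, 0.993, -0.0]
wrist_force: [0.5, 0.2, 1.1]
width: 0.0857
grip_force: 0.0
```

```bash
python3 st.py; python3 - <<'E'
from h import *
im=cams.get_image('side'); sc=cams.get_image('scene')
cv2.imwrite('pics/f1.png',np.hstack([cv2.resize(im[130:330,260:460],None,fx=2,fy=2),cv2.resize(sc[90:290,220:420],None,fx=2,fy=2)]))
for n in('side','scene'): print(w2px(cams.calibration(n),[(.4685,.1895,.111)]))
E
```

```text
18.32 [329.5   8.7 224.6] yaw 166.6 tilt [ 0.002 -0.    -1.   ] q [  2. -25. -17.  99.  -0.  15.] w 85.7 F [0.5 0.2 1.1] g 0.0
[[353.56337289 235.27173992]]
[[356.57192426 167.05993942]]
```

View pics/f1.png

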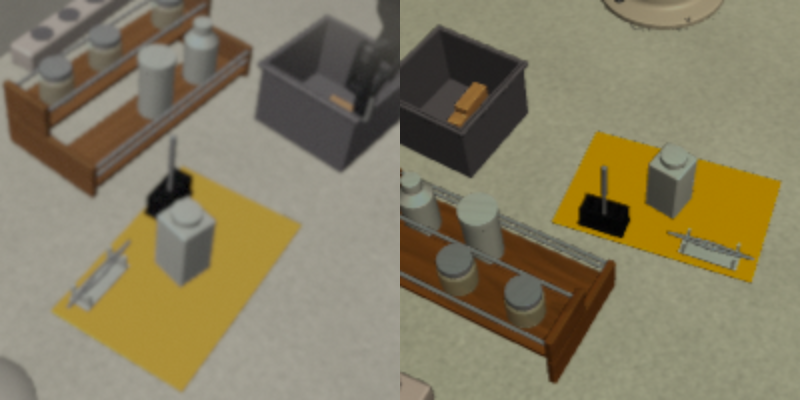

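The tin stands upright mid-mat, with its cap at (187,212) in the left panel and (673,155) in the right, both as predicted. The offcuts are in the bin and everything else is in place.

```bash
python3 -c "
from rig import sign_off
print(sign_off())"
```

```text
the job is handed in; nothing more can be done
None
```

The job is done and handed in at about 18 s on the clock: both offcuts are in the bin, the square tin stands upright in the middle of the mat, and the last pictures show nothing else disturbed (the bowl was mostly out of frame).

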